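Point out the faults on a rejected board and count it

TASK

The circuit board in the holder is a reject: point out its two faults for the bench camera. With the fingertips held straight down a centimetre or two above it, point first at the undersized capacitor in the row of four and hold still there for two seconds, then point in the same way at the fuse holder that has no fuse. Then press the tally counter's plunger right down and let it come back up; touch nothing on the board, do not bring the fingertips down over any other capacitor or fuse holder on it, pick nothing up and leave the counter and everything else standing where it is.

Things in the scene. Friction and masses are not known exactly. Their poses are not given: they have to be found in the camera images.
- board: Green circuit board, 200 (its x) by 240 mm (its y), clamped level and immovable in a low aluminium edge-rail holder (212 by 258 mm). Origin: centre of its footprint on the bench; the board's upper face is 32 mm above. +x: the edge with the finned heat sink (28 mm tall); -x: the edge with the green terminal strip (12 mm tall). Also a transformer (34 mm tall) and two relays (16 mm tall).
- cap_1: One of the three right-size capacitors in the board's row of four: upright black cylinder with bare metal top, 30 mm diameter, 45 mm tall; origin at the centre of its foot on the board. The four stand 45 mm apart in a row along the board's y, 35 mm to the +x side of the board's centre; which place each one has varies.
- cap_2: One of the three right-size capacitors in the board's row of four: upright black cylinder with bare metal top, 30 mm diameter, 45 mm tall; origin at the centre of its foot on the board. The four stand 45 mm apart in a row along the board's y, 35 mm to the +x side of the board's centre; which place each one has varies.
- cap_3: One of the three right-size capacitors in the board's row of four: upright black cylinder with bare metal top, 30 mm diameter, 45 mm tall; origin at the centre of its foot on the board. The four stand 45 mm apart in a row along the board's y, 35 mm to the +x side of the board's centre; which place each one has varies.
- cap_odd: The undersized capacitor: the only smaller one in the row of four, 20 mm diameter, 35 mm tall, same black sleeve and metal top; fixed; origin at the centre of its foot on the board. It may stand in any of the four places.
- cap_odd_top (a point): Centre of the top face of the undersized capacitor: the point to be pointed at, from straight above.
- fuse_1: One of the two filled fuse holders: black base 42 (its x) by 13 by 5 mm, two steel clips with tops 14 mm above the board, holding a white ceramic fuse 32 mm long, 6.3 mm thick. Origin: centre of its foot on the board. The three holders lie side by side, 45 mm apart along the board's y, 42 mm to the -x side of its centre, behind the terminal strip; which is where varies.
- fuse_2: One of the two filled fuse holders: black base 42 (its x) by 13 by 5 mm, two steel clips with tops 14 mm above the board, holding a white ceramic fuse 32 mm long, 6.3 mm thick. Origin: centre of its foot on the board. The three holders lie side by side, 45 mm apart along the board's y, 42 mm to the -x side of its centre, behind the terminal strip; which is where varies.
- fuse_empty: The empty fuse holder: same base and two clips as the others but no fuse, so the black base shows between the clips; fixed; origin at the centre of its foot on the board. It may be in any of the three places.
- fuse_empty_top (a point): Point over the middle of the empty fuse holder, level with its clip tops (14 mm above the board): the point to be pointed at, from straight above.
- tally: Desk tally counter (counts rejects), standing loose on rubber feet left or right of the board: base 66 by 60 mm, steel body 50 by 48 mm and 41 mm tall with a row of four white drums in its front (-x) face and a reset knob on its side, a round plunger on top; about 0.5 kg. Origin: centre of its underside.
- tally_key_top (a point): Centre of the top face of the counter's plunger, 22 mm diameter, 58 mm above the bench when up (at x = +4 mm in the counter's frame). It is pressed straight down.
- tally_key (a joint): Travel of the plunger in m: 0 up, 0.007 right down against its stop. A spring of 1 N at the top to about 4 N at the bottom pushes it back up.
- dispenser: White round alcohol dispenser bottle with a steel dish on top, 68 mm diameter, 102 mm tall, loose; left or right of the board, the counter being on the other side. Bystander: leave alone. Origin: centre of its underside.
- solder_reel: Reel of solder on a steel stand, base 80 by 75 mm, 72 mm tall, loose, far right. Bystander: leave alone. Origin: centre of its underside.
- swab_cup: White cup of cotton swabs, 72 mm diameter, about 105 mm tall with the swabs, loose, far left. Bystander: leave alone. Origin: centre of its underside.
- cutters: Side cutters with red handles lying on the bench, about 135 mm long and 12 mm high, loose, in front of the board to the right. Bystander: leave alone. Origin: centre of its underside.
- tweezers: Steel tweezers lying on the bench, 130 mm long, 9 mm high, loose, in front of the board to the left. Bystander: leave alone. Origin: centre of its underside.
- cap_spare: Spare right-size capacitor standing on the bench beyond the board's left side, 30 mm diameter, 45 mm tall, loose; not one of the four on the board. Bystander: leave alone. Origin: centre of its underside.
- fuse_spare: Spare ceramic fuse, 32 mm long, 6.3 mm thick, lying loose in a small black dish (70 by 55 mm, 16 mm tall) beyond the board's right side. Bystander: leave alone. Origin: centre of its underside.
Mind the look-alikes: they are no part of the job. Leave any purple look-alike of the tally alone.

How it is judged:
On the way, in this order (a step that is already met when the one before it is completed fails the run):
1. the tool points at the undersized capacitor from just above and stays there (horizontal distance between the grasp point and cap_odd_top below 0.013 m and z of the grasp point in the frame of cap_odd_top between 0.004 and 0.05 m), for 1.5 s.
2. the tool points at the empty fuse holder from just above and stays there (horizontal distance between the grasp point and fuse_empty_top below 0.013 m and z of the grasp point in the frame of fuse_empty_top between 0.004 and 0.05 m), for 1.5 s.
3. the counter's plunger is pressed right down (value of joint tally_key above 0.0055 m), for 0.05 s.
At the end, for the whole second after the job is handed in: In order: tool point within 13 mm sideways of and 4 to 50 mm above each named point for 1.5 s, then plunger pressed 5.5 mm or more. At the end: plunger up (under 1.5 mm), counter upright and at rest, counter and bystanders within 20 mm of where they stood (value of joint tally_key below 0.0015 m and distance of each of tally, dispenser, solder_reel, swab_cup, cutters, tweezers, cap_spare, fuse_spare from where it was at the start of the episode below 0.02 m and angle between tally's own z axis and vertical below 0.1 rad and linear speed of tally below 0.02 m/s); the robot touches nothing.
It fails at once if something touches the board, its holder or a part on it (over 0.3 N) (contact force between anything else and board above 0.3 N or contact force between anything else and cap_1 above 0.3 N or contact force between anything else and cap_2 above 0.3 N or contact force between anything else and cap_3 above 0.3 N or contact force between anything else and cap_odd above 0.3 N or contact force between anything else and fuse_1 above 0.3 N or contact force between anything else and fuse_2 above 0.3 N or contact force between anything else and fuse_empty above 0.3 N).
It fails at once if the tool is brought down over a right-size capacitor or a filled fuse holder (tool point within 12 mm sideways and less than 35 mm above its top) ((horizontal distance between the grasp point and cap_1 below 0.012 m and z of the grasp point in the frame of cap_1 below 0.08 m) or (horizontal distance between the grasp point and cap_2 below 0.012 m and z of the grasp point in the frame of cap_2 below 0.08 m) or (horizontal distance between the grasp point and cap_3 below 0.012 m and z of the grasp point in the frame of cap_3 below 0.08 m) or (horizontal distance between the grasp point and fuse_1 below 0.012 m and z of the grasp point in the frame of fuse_1 below 0.049 m) or (horizontal distance between the grasp point and fuse_2 below 0.012 m and z of the grasp point in the frame of fuse_2 below 0.049 m)).
It fails at once if the counter is shoved more than 20 mm, tipped or lifted (distance of tally from where it was at the start of the episode above 0.02 m or angle between tally's own z axis and vertical above 0.2 rad).
It fails at once if a bystander is moved or lifted more than 20 mm (distance of any of dispenser, solder_reel, swab_cup, cutters, tweezers, cap_spare, fuse_spare from where it was at the start of the episode above 0.02 m).
It also fails if it takes over 56 s, if anything falls off the work surface, if the arm or the gripper's body presses on something with over 40 N, if the wrist force passes 120 N, or if a joint passes its speed limit or range.

ROBOT

A 6-joint arm with a two-finger parallel gripper is mounted at the origin on the work surface. World frame = base frame: x ahead of the robot, y to its left, z up, the work surface at z = 0. Lengths are in m, angles in rad, forces in N, time in s.
With the tool pointing down it reaches from about 0.375 to 0.9 m from the base axis. Payload 3.1 kg.
Tool frame: the origin (TCP) lies between the finger pads, 19 mm behind the fingertips; this is the grasp point; z points along the fingers, y is the line along which they close (so a half turn about z gives the same grasp; the last joint's range is limited). The gripper opens to 85 mm and grips with 20 to 120 N. Pads are 22 mm wide; open, the fingers measure 114 mm over their backs; the gripper's body (76 mm by 85 mm) begins 54 mm behind the grasp point. The pads swing forward as they close: fully open they stand 13 mm farther back than shut.
Start: joints at [1.04, 0.527, 1.433, -0, 1.181, -0.178], TCP at [0.215, 0.587, 0.25] pointing down, gripper open.
Joint ranges: [-3.08, 3.08], [-0.75, 2.2], [0.22, 2.44], [-1.43, 4.57], [0, 2.65], [-2.85, 2.85]. Speed limits (rad/s): [2.79, 2.79, 3.14, 3.14, 3.14, 3.14].

INTERFACE

Orientations are given as a unit quaternion [x, y, z, w].
In Python, from station import manip, cams, sign_off gives the robot as it stands.
- The arm moves only by the tool carry_out, never from a script. Its argument "targets" is a list that holds one entry, the list of rows, each a list of 7 numbers: the shift along the tool's x, y, z in cm, then the turn, a rotation vector about the tool's x, y, z in degrees, then the finger opening in cm, from 0 to 8.54. A call has 1 to 12 rows; each row is the pose to reach, as a shift and turn from the pose commanded when the call began, along the tool's axes at that moment; what a row does not reach only later rows make up. A row lasts 1/12 s, in which the tool goes at most 41.7 mm and 7.16 degrees, less where a joint would pass 70% of its speed; a pose out of reach is approached as far as the arm can. A call with a gripper value outside its range is refused whole. The fingers move at their own pace and stop on an object; "force" is the grip in N (left out, the last holds). Time passes only in rows, so rows that repeat a pose let the fingers close. It gives the time, the measured TCP pose, the force, the opening and the grip force at its end, in the units of the state.
- manip.sense(): the state, without advancing time (a new reading comes with each control period).
- cams.snapshot(name): name is "side" or "top" or "wrist"; returns the picture (420x560x3 uint8, red, green, blue); there is no depth.
- cams.camera_info(name): a dict with "K" (3x3 intrinsics, pixels), "k1" (the pictures are not rectified: a ray, as slopes to the right and down, at radius r is drawn at 1 + k1 r^2 times it, then the intrinsics apply), "T" (4x4, takes a point from camera to world coordinates). Camera axes: x right, y down, z forward; pixel columns grow to the right and rows downward; lengths in m; the calibration is good to about 2 mm. A picture is of the moment at which its call begins: read the wrist's pose just before it. camera_info takes no time and is no camera call; for the wrist camera it gives the pose at the moment of the call.
- sign_off(): hands the job in; it is judged then, once.
The state is a dict: "t": time; "q": joint angles; "qd": joint speeds; "tau": joint torques, N m; "tcp_pos": TCP position; "tool_rot": TCP orientation; "force": force on the tool from outside, world axes, zero at the start; "ft_torque": the same for the moment, N m; "finger_gap": opening from 0.0 (shut) to 1.0 (fully open); "gripper_force": force on a finger pad.
Only numpy, scipy, OpenCV 4.12 (cv2) and the standard library are available. Lean on these libraries where they do the work, as an engineer would, in place of code of your own. Each camera call takes 0.05 s, during which the arm holds its last target. There are 200 camera calls.

## Working session

There is one attempt and no reset: what is moved stays moved. The work goes in short steps, Python scripts to look and compute and a tool call to move; the robot and the scene stay as the last step left them, time stands still between calls to the robot, and variables do not carry over. Pictures are saved under pics/ and viewed, at most 10 in all, crops included, and the job is handed in when it is done.

Besides the shell and the picture viewer there is one more tool, called after "Request:" in YAML: its name, and indented under it one key for each argument. carry_out: Moves the arm, as the interface text tells. Its arguments: {"type":"object","properties":{"targets":{"type":"array"},"force":{"type":"number"}},"required":["targets"]}

```bash
mkdir -p pics; python3 - <<'E'
from station import manip,cams
import cv2,numpy as np
s=manip.sense();print(s['t'],s['tcp_pos'],s['tool_rot'],s['finger_gap'])
for n in ("top","side"):
    i=cams.camera_info(n);print(n,i)
    cv2.imwrite(f"pics/{n}0.png",cams.snapshot(n)[...,::-1])
E
```

```text
0.0 [0.21500798 0.58614373 0.24904682] [ 1.75009582e-01  9.84566146e-01 -1.00670294e-03 -3.70933323e-04] 0.9986221068424392
top {'K': array([[400.43295426,   0.        , 275.83873364],
       [  0.        , 400.43295426, 205.59569708],
       [  0.        ,   0.        ,   1.        ]]), 'k1': -0.11083826610875196, 'T': array([[-0.04529575, -0.97778964,  0.20463555,  0.28242062],
       [-0.9989667 ,  0.04509731, -0.00563569,  0.00314657],
       [-0.003718  , -0.20467937, -0.97882201,  1.17237019],
       [ 0.        ,  0.        ,  0.        ,  1.        ]])}
side {'K': array([[476.05450239,   0.        , 284.86957232],
       [  0.        , 476.05450239, 214.70682483],
       [  0.        ,   0.        ,   1.        ]]), 'k1': -0.08310081978043125, 'T': array([[-0.99249147, -0.07673753,  0.09524726,  0.41460913],
       [-0.12106057,  0.72748215, -0.67536217,  0.86977078],
       [-0.01746506, -0.68182188, -0.73130971,  0.9925261 ],
       [ 0.        ,  0.        ,  0.        ,  1.        ]])}
```

View pics/top0.png

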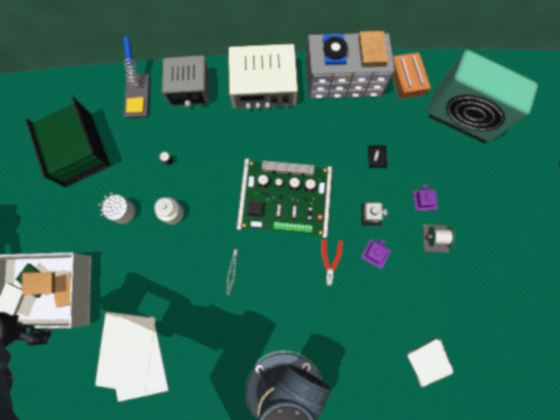

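View pics/side0.png

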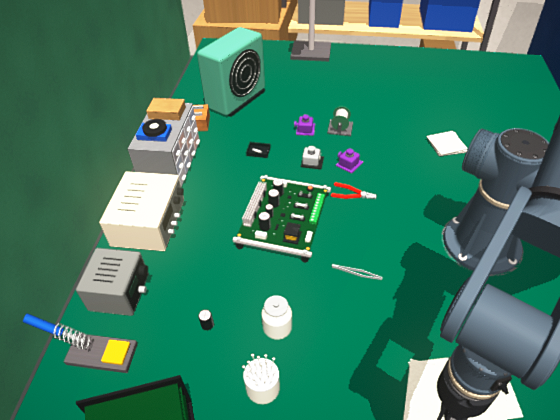

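The top view shows the board at about (286,198). Its capacitors are near (263..311,180), with the second one looking small. The tally is at (374,212), with purple look-alikes at (427,198) and (377,252). Next I'll compute positions and zoom in.

```bash
cat > h.py <<'E'
import numpy as np,cv2
from station import manip,cams
from scipy.spatial.transform import Rotation as R
def ray(i,u,v):
    d=np.array([i['k1'],0,0,0,0])
    p=cv2.undistortPoints(np.array([[[u,v]]],float),i['K'],d)[0,0]
    return i['T'][:3,:3]@[p[0],p[1],1],i['T'][:3,3]
def pt(i,u,v,z):
    d,o=ray(i,u,v); return (o+d*(z-o[2])/d[2]).round(4)
def proj(i,P):
    c=np.linalg.inv(i['T'])@np.r_[P,1]
    return cv2.projectPoints(c[None,:3],np.zeros(3),np.zeros(3),i['K'],np.array([i['k1'],0,0,0,0]))[0].ravel()
def shift(P): # tool axes cm
    s=manip.sense();return R.from_quat(s['tool_rot']).inv().apply(np.array(P)-s['tcp_pos'])*100
E
python3 - <<'E'
from h import *
i=cams.camera_info("top")
for n,u,v,z in [("board",286,198,.032),("key",375,210,.058),("disp",168,208,.1),("capspare",165,157,.045),("c1",263,180,.077),("c4",311,184,.077)]: print(n,pt(i,u,v,z))
im=cv2.imread("pics/top0.png")[150:270,225:400]
cv2.imwrite("pics/topcrop.png",cv2.resize(im,None,fx=4.5,fy=4.5,interpolation=cv2.INTER_CUBIC))
w=cams.camera_info("wrist");s=manip.sense()
r=R.from_quat(s['tool_rot']).as_matrix();print(r.round(3),r.T@(w['T'][:3,3]-s['tcp_pos']),(r.T@w['T'][:3,:3]).round(3),w['K'])
E
```

```text
board [ 0.5421 -0.0341  0.032 ]
key [ 0.4895 -0.2854  0.058 ]
disp [0.5135 0.2944 0.1   ]
capspare [0.6815 0.3206 0.045 ]
c1 [0.5871 0.0298 0.077 ]
c4 [ 0.5692 -0.1054  0.077 ]
[[-0.939  0.345 -0.001]
 [ 0.345  0.939 -0.002]
 [ 0.    -0.002 -1.   ]] [ 0.06713012 -0.00040433 -0.12325789] [[-0.001 -0.965 -0.263]
 [ 1.    -0.001 -0.001]
 [ 0.    -0.263  0.965]] [[331.14048594   0.         277.5437914 ]
 [  0.         331.14048594 211.9115719 ]
 [  0.           0.           1.        ]]
```

View pics/topcrop.png

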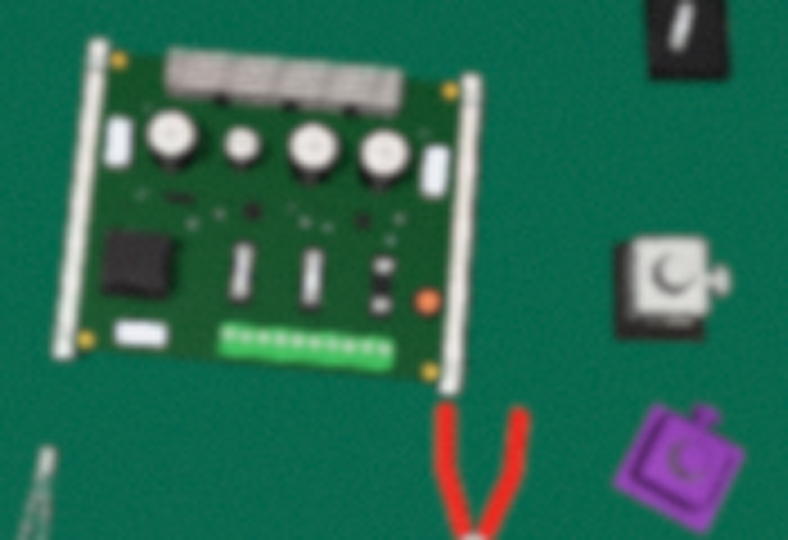

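The crop is clear. The undersized capacitor is the second from the left (242,145). The empty fuse holder is the rightmost (382,284). The real tally is the grey one, with its plunger at (675,270).

```bash
python3 - <<'E'
from h import *
i=cams.camera_info("top")
f=lambda x,y,z: pt(i,225+x/4.5-.4,150+y/4.5-.4,z)
for n,x,y,z in [("c1",172,135,.077),("odd",242,145,.067),("c3",313,148,.077),("c4",384,155,.077),("f1",243,272,.044),("f2",312,278,.044),("empty",382,285,.046),("key",675,270,.058)]: print(n,f(x,y,z))
print(shift([.54,-.03,.25]))
E
```

```text
c1 [0.5883 0.0303 0.077 ]
odd [ 0.5825 -0.0136  0.067 ]
c3 [ 0.5758 -0.058   0.077 ]
c4 [ 0.5692 -0.1023  0.077 ]
f1 [ 0.5049 -0.0107  0.044 ]
f2 [ 0.499  -0.0545  0.044 ]
empty [ 0.492  -0.0986  0.046 ]
key [ 0.4907 -0.2843  0.058 ]
[-5.17402555e+01 -4.66468031e+01 -1.48561848e-02]
```

Request:
carry_out:
  targets:
    - [[-1, -0.9, 0, 0, 0, 0, 0], [-3, -2.7, 0, 0, 0, 0, 0], [-5.5, -5, 0, 0, 0, 0, 0], [-8, -7.2, 0, 0, 0, 0, 0], [-10.5, -9.5, 0, 0, 0, 0, 0], [-13, -11.7, 0, 0, 0, 0, 0], [-15.5, -14, 0, 0, 0, 0, 0], [-18, -16.2, 0, 0, 0, 0, 0], [-20.5, -18.5, 0, 0, 0, 0, 0], [-23, -20.7, 0, 0, 0, 0, 0], [-25.5, -23, 0, 0, 0, 0, 0], [-28, -25.2, 0, 0, 0, 0, 0]]

```text
t: 1.1
tcp_pos: [0.3912, 0.2512, 0.2499]
tool_rot: [0.175, 0.985, -0.0, -0.0]
force: [0.5, 0.7, -0.6]
finger_gap: -0.002
gripper_force: 0.0
```

Request:
carry_out:
  targets:
    - [[-2.5, -2.3, 0, 0, 0, 0, 0], [-5, -4.5, 0, 0, 0, 0, 0], [-7.5, -6.8, 0, 0, 0, 0, 0], [-10, -9, 0, 0, 0, 0, 0], [-12.5, -11.3, 0, 0, 0, 0, 0], [-15, -13.5, 0, 0, 0, 0, 0], [-17.5, -15.8, 0, 0, 0, 0, 0], [-20, -18, 0, 0, 0, 0, 0], [-22, -20, 0, 0, 0, 0, 0], [-23.7, -21.4, 0, 0, 0, 0, 0], [-23.7, -21.4, 0, 0, 0, 0, 0], [-23.7, -21.4, 0, 0, 0, 0, 0]]

```text
t: 2.1
tcp_pos: [0.5396, -0.0303, 0.2496]
tool_rot: [0.176, 0.984, 0.0, -0.001]
force: [-0.3, 0.1, -1.4]
finger_gap: 0.004
gripper_force: 0.0
```

```bash
python3 - <<'E'
from h import *
for _ in range(4): cams.snapshot("wrist")
s=manip.sense();i=cams.camera_info("wrist");im=cams.snapshot("wrist")
np.save("w1.npy",i);print(s['t'],s['tcp_pos'],s['tool_rot'],s['finger_gap'])
for P in [(.5825,-.0136,.067),(.492,-.0986,.046),(.4907,-.2843,.058)]: print(proj(i,P))
cv2.imwrite("pics/w1.png",im[...,::-1])
E
```

```text
2.3 [ 0.53895537 -0.02783823  0.24989877] [ 1.74383535e-01  9.84677587e-01  1.32494195e-04 -6.43450851e-04] -0.002509875539745375
[307.2189666  231.63352838]
[195.07930122 171.71828912]
[ 29.9202647 234.7953552]
```

View pics/w1.png

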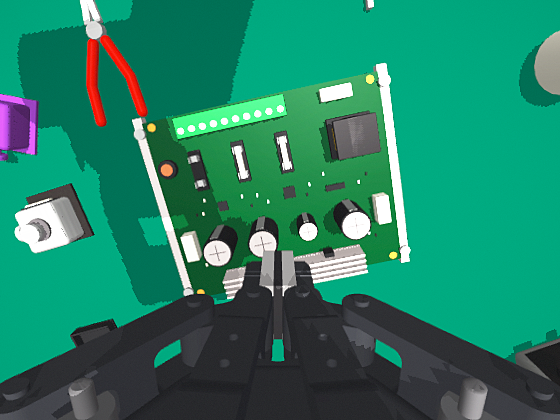

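The wrist view confirms both faults. The undersized capacitor's top is at (308,231), against a prediction of (307,232). The empty holder is at (198,171), against (195,172). The plunger is around (39,231).

```bash
python3 - <<'E'
from h import *
i=np.load("w1.npy",allow_pickle=True).item()
for u,v,z in [(308,231,.067),(198,171,.044),(39,231,.058),(217,252,.077),(263,244,.077),(355,224,.077)]: print(pt(i,u,v,z))
print(shift([.5825,-.0136,.103]))
im=cv2.imread("pics/w1.png")
cv2.imwrite("pics/w1c.png",np.hstack([cv2.resize(im[180:260,0:100],None,fx=4,fy=4,interpolation=2),cv2.resize(im[140:220,160:260],None,fx=4,fy=4,interpolation=2)]))
E
```

```text
[ 0.5821 -0.0127  0.067 ]
[ 0.4925 -0.0961  0.044 ]
[ 0.4905 -0.2727  0.058 ]
[ 0.5687 -0.1013  0.077 ]
[ 0.5762 -0.0569  0.077 ]
[0.5874 0.0313 0.077 ]
[-3.59648519  2.81829909 14.69775383]
```

View pics/w1c.png

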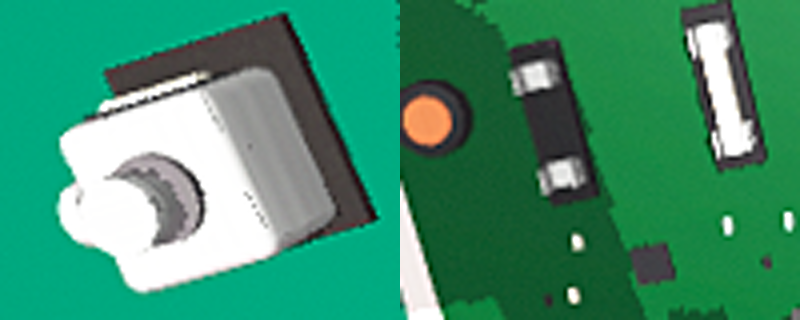

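Both views agree on the capacitor and the holder. Going to the capacitor now: sideways first, then down, then hold for 2 s.

Request:
carry_out:
  targets:
    - [[-1.2, 0.9, 0, 0, 0, 0, 0], [-2.5, 1.9, 1, 0, 0, 0, 0], [-3.6, 2.8, 3, 0, 0, 0, 0], [-3.6, 2.8, 5.5, 0, 0, 0, 0], [-3.6, 2.8, 8, 0, 0, 0, 0], [-3.6, 2.8, 10, 0, 0, 0, 0], [-3.6, 2.8, 11.5, 0, 0, 0, 0], [-3.6, 2.8, 12.5, 0, 0, 0, 0], [-3.6, 2.8, 12.5, 0, 0, 0, 0], [-3.6, 2.8, 12.5, 0, 0, 0, 0]]

```text
t: 3.18
tcp_pos: [0.5834, -0.0145, 0.125]
tool_rot: [0.175, 0.985, 0.0, -0.0]
force: [-0.6, -0.2, 0.8]
finger_gap: -0.0
gripper_force: 0.0
```

```bash
python3 - <<'E'
from h import *
s=manip.sense();print(s['tcp_pos'],shift([.5823,-.0132,.101]))
E
```

```text
[ 0.58339999 -0.01446358  0.12503361] [0.14553267 0.08098245 2.40342934]
```

Request:
carry_out:
  targets:
    - [[0.1, 0.1, 0.8, 0, 0, 0, 0], [0.1, 0.1, 1.6, 0, 0, 0, 0], [0.1, 0.1, 2.2, 0, 0, 0, 0], [0.1, 0.1, 2.4, 0, 0, 0, 0], [0.1, 0.1, 2.4, 0, 0, 0, 0], [0.1, 0.1, 2.4, 0, 0, 0, 0], [0.1, 0.1, 2.4, 0, 0, 0, 0], [0.1, 0.1, 2.4, 0, 0, 0, 0], [0.1, 0.1, 2.4, 0, 0, 0, 0], [0.1, 0.1, 2.4, 0, 0, 0, 0], [0.1, 0.1, 2.4, 0, 0, 0, 0], [0.1, 0.1, 2.4, 0, 0, 0, 0]]

```text
t: 4.18
tcp_pos: [0.583, -0.0138, 0.1011]
tool_rot: [0.175, 0.985, -0.0, 0.0]
force: [-0.9, -0.3, 1.0]
finger_gap: 0.001
gripper_force: 0.0
```

Request:
carry_out:
  targets:
    - [[0, 0, 0, 0, 0, 0, 0], [0, 0, 0, 0, 0, 0, 0], [0, 0, 0, 0, 0, 0, 0], [0, 0, 0, 0, 0, 0, 0], [0, 0, 0, 0, 0, 0, 0], [0, 0, 0, 0, 0, 0, 0], [0, 0, 0, 0, 0, 0, 0], [0, 0, 0, 0, 0, 0, 0], [0, 0, 0, 0, 0, 0, 0], [0, 0, 0, 0, 0, 0, 0], [0, 0, 0, 0, 0, 0, 0], [0, 0, 0, 0, 0, 0, 0]]

```text
t: 5.18
tcp_pos: [0.5829, -0.0137, 0.101]
tool_rot: [0.175, 0.985, -0.0, 0.0]
force: [-1.1, 1.3, 0.2]
finger_gap: -0.003
gripper_force: 0.0
```

Request:
carry_out:
  targets:
    - [[0, 0, 0, 0, 0, 0, 0], [0, 0, 0, 0, 0, 0, 0], [0, 0, 0, 0, 0, 0, 0], [0, 0, 0, 0, 0, 0, 0], [0, 0, 0, 0, 0, 0, 0], [0, 0, 0, 0, 0, 0, 0], [0, 0, -1, 0, 0, 0, 0], [0, 0, -3, 0, 0, 0, 0], [0, 0, -5, 0, 0, 0, 0], [0, 0, -6, 0, 0, 0, 0], [0, 0, -6, 0, 0, 0, 0], [0, 0, -6, 0, 0, 0, 0]]

```text
t: 6.18
tcp_pos: [0.5832, -0.0138, 0.1617]
tool_rot: [0.175, 0.985, -0.0, 0.001]
force: [-0.0, 0.1, 0.0]
finger_gap: -0.0
gripper_force: 0.0
```

```bash
python3 - <<'E'
from h import *
s=manip.sense();print(s['tcp_pos'],shift([.492,-.0975,.16]))
E
```

```text
[ 0.58317147 -0.01377383  0.1617038 ] [  5.6746529  -11.00113527   0.15951364]
```

Request:
carry_out:
  targets:
    - [[0.7, -1.3, 0, 0, 0, 0, 0], [1.7, -3.3, 0, 0, 0, 0, 0], [2.9, -5.5, 0, 0, 0, 0, 0], [4.0, -7.7, 0, 0, 0, 0, 0], [5.0, -9.7, 0, 0, 0, 0, 0], [5.7, -11, 0, 0, 0, 0, 0], [5.7, -11, 0, 0, 0, 0, 0], [5.7, -11, 1, 0, 0, 0, 0], [5.7, -11, 3, 0, 0, 0, 0], [5.7, -11, 4.5, 0, 0, 0, 0], [5.7, -11, 5, 0, 0, 0, 0], [5.7, -11, 5, 0, 0, 0, 0]]

```text
t: 7.18
tcp_pos: [0.4907, -0.0965, 0.1093]
tool_rot: [0.175, 0.985, 0.001, -0.002]
force: [-0.9, -0.6, 0.7]
finger_gap: 0.0
gripper_force: 0.0
```

```bash
python3 - <<'E'
from h import *
s=manip.sense();print(s['tcp_pos'],shift([.492,-.0975,.08]))
E
```

```text
[ 0.49068834 -0.09653946  0.10926817] [-0.16823172 -0.04622772  2.92613189]
```

Request:
carry_out:
  targets:
    - [[-0.1, 0, 0.8, 0, 0, 0, 0], [-0.1, 0, 1.8, 0, 0, 0, 0], [-0.1, 0, 2.6, 0, 0, 0, 0], [-0.1, 0, 2.9, 0, 0, 0, 0], [-0.1, 0, 2.9, 0, 0, 0, 0], [-0.1, 0, 2.9, 0, 0, 0, 0], [-0.1, 0, 2.9, 0, 0, 0, 0], [-0.1, 0, 2.9, 0, 0, 0, 0], [-0.1, 0, 2.9, 0, 0, 0, 0], [-0.1, 0, 2.9, 0, 0, 0, 0], [-0.1, 0, 2.9, 0, 0, 0, 0], [-0.1, 0, 2.9, 0, 0, 0, 0]]

```text
t: 8.18
tcp_pos: [0.4925, -0.0977, 0.0822]
tool_rot: [0.175, 0.985, -0.0, 0.0]
force: [-0.6, -0.6, -0.3]
finger_gap: 0.0
gripper_force: 0.0
```

Request:
carry_out:
  targets:
    - [[0, 0, 0, 0, 0, 0, 0], [0, 0, 0, 0, 0, 0, 0], [0, 0, 0, 0, 0, 0, 0], [0, 0, 0, 0, 0, 0, 0], [0, 0, 0, 0, 0, 0, 0], [0, 0, 0, 0, 0, 0, 0], [0, 0, 0, 0, 0, 0, 0], [0, 0, 0, 0, 0, 0, 0], [0, 0, 0, 0, 0, 0, 0], [0, 0, 0, 0, 0, 0, 0], [0, 0, 0, 0, 0, 0, 0], [0, 0, 0, 0, 0, 0, 0]]

```text
t: 9.18
tcp_pos: [0.4925, -0.0977, 0.082]
tool_rot: [0.175, 0.985, -0.0, 0.0]
force: [0.1, -0.6, 1.0]
finger_gap: 0.001
gripper_force: 0.0
```

Request:
carry_out:
  targets:
    - [[0, 0, 0, 0, 0, 0, 0], [0, 0, 0, 0, 0, 0, 0], [0, 0, 0, 0, 0, 0, 0], [0, 0, 0, 0, 0, 0, 0], [0, 0, 0, 0, 0, 0, 0], [0, 0, -1, 0, 0, 0, 0], [0, 0, -3.5, 0, 0, 0, 0], [0, 0, -6.5, 0, 0, 0, 0], [0, 0, -9, 0, 0, 0, 0], [0, 0, -11, 0, 0, 0, 0], [0, 0, -12, 0, 0, 0, 0], [0, 0, -12, 0, 0, 0, 0]]

```text
t: 10.18
tcp_pos: [0.494, -0.0983, 0.2053]
tool_rot: [0.175, 0.985, -0.001, 0.003]
force: [0.1, -0.2, -1.5]
finger_gap: 0.003
gripper_force: 0.0
```

```bash
python3 - <<'E'
from h import *
s=manip.sense();print(s['tcp_pos'],shift([.49,-.21,.2]))
E
```

```text
[ 0.49398746 -0.0982596   0.20526208] [ -3.47084768 -10.62740027   0.55374942]
```

Request:
carry_out:
  targets:
    - [[-0.5, -1.4, 0, 0, 0, 0, 0], [-1.2, -3.6, 0, 0, 0, 0, 0], [-2, -6, 0, 0, 0, 0, 0], [-2.7, -8.3, 0, 0, 0, 0, 0], [-3.2, -10, 0, 0, 0, 0, 0], [-3.5, -10.6, 0, 0, 0, 0, 0], [-3.5, -10.6, 0, 0, 0, 0, 0], [-3.5, -10.6, 0, 0, 0, 0, 0], [-3.5, -10.6, 0, 0, 0, 0, 0]]

```text
t: 10.93
tcp_pos: [0.4883, -0.2079, 0.2016]
tool_rot: [0.175, 0.985, 0.001, -0.001]
force: [0.1, 0.1, 0.7]
finger_gap: -0.0
gripper_force: 0.0
```

```bash
python3 - <<'E'
from h import *
cams.snapshot("wrist")
s=manip.sense();i=cams.camera_info("wrist");im=cams.snapshot("wrist")
np.save("w2.npy",i);print(s['t'],s['tcp_pos'],proj(i,(.4907,-.2843,.058)),proj(i,(.4905,-.2727,.058)))
cv2.imwrite("pics/w2.png",im[...,::-1])
E
```

```text
10.9833 [ 0.48842388 -0.20782034  0.20174324] [195.19239441 237.85634145] [207.4826721  233.24142326]
```

View pics/w2.png

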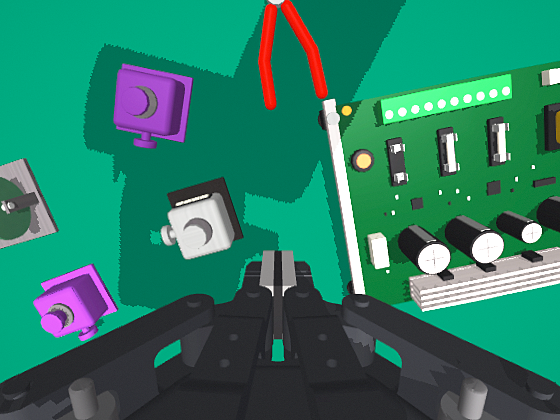

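The plunger top is at about (195,236), which matches the top-view estimate of (195,238).

```bash
python3 - <<'E'
from h import *
i=np.load("w2.npy",allow_pickle=True).item()
print(pt(i,195,235.5,.058),shift([.4915,-.284,.1]))
E
```

```text
[ 0.4887 -0.2836  0.058 ] [-2.90127459 -7.05195155 10.17763672]
```

Request:
carry_out:
  targets:
    - [[-0.6, -1.4, 0, 0, 0, 0, 0], [-1.4, -3.6, 0, 0, 0, 0, 0], [-2.3, -5.8, 0, 0, 0, 0, 0], [-2.8, -7.1, 0, 0, 0, 0, 0], [-2.8, -7.1, 1.5, 0, 0, 0, 0], [-2.8, -7.1, 4, 0, 0, 0, 0], [-2.8, -7.1, 7, 0, 0, 0, 0], [-2.8, -7.1, 9, 0, 0, 0, 0], [-2.8, -7.1, 10, 0, 0, 0, 0], [-2.8, -7.1, 10, 0, 0, 0, 0], [-2.8, -7.1, 10, 0, 0, 0, 0], [-2.8, -7.1, 10, 0, 0, 0, 0]]

```text
t: 12.03
tcp_pos: [0.4915, -0.2863, 0.1032]
tool_rot: [0.175, 0.985, -0.001, 0.001]
force: [0.2, -1.1, 0.6]
finger_gap: 0.003
gripper_force: 0.0
```

```bash
python3 - <<'E'
from h import *
s=manip.sense();i=cams.camera_info("wrist");im=cams.snapshot("wrist")
print(s['tcp_pos'],shift([.49,-.284,.077]))
cv2.imwrite("pics/w3.png",cv2.resize(im[120:400,140:420,::-1],None,fx=2,fy=2))
E
```

```text
[ 0.49149193 -0.28628009  0.10318379] [0.23481778 0.16807586 2.64516056]
```

View pics/w3.png

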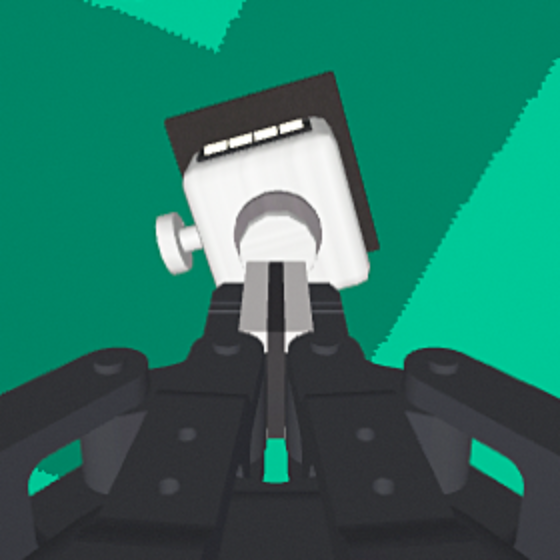

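The fingertips are centred over the plunger. Pressing down in small steps.

Request:
carry_out:
  targets:
    - [[0.2, 0.2, 0.3, 0, 0, 0, 0], [0.2, 0.2, 0.8, 0, 0, 0, 0], [0.2, 0.2, 1.4, 0, 0, 0, 0], [0.2, 0.2, 2, 0, 0, 0, 0], [0.2, 0.2, 2.4, 0, 0, 0, 0], [0.2, 0.2, 2.7, 0, 0, 0, 0], [0.2, 0.2, 2.9, 0, 0, 0, 0], [0.2, 0.2, 3, 0, 0, 0, 0], [0.2, 0.2, 3, 0, 0, 0, 0], [0.2, 0.2, 3, 0, 0, 0, 0]]

```text
t: 12.92
tcp_pos: [0.4891, -0.2828, 0.0721]
tool_rot: [0.175, 0.985, 0.0, -0.0]
force: [-2.2, 1.2, 3.2]
finger_gap: 0.001
gripper_force: 1.5
```

Request:
carry_out:
  targets:
    - [[0, 0, 0.1, 0, 0, 0, 0], [0, 0, 0.2, 0, 0, 0, 0], [0, 0, 0.25, 0, 0, 0, 0], [0, 0, 0.3, 0, 0, 0, 0], [0, 0, 0.3, 0, 0, 0, 0], [0, 0, 0.3, 0, 0, 0, 0]]

```text
t: 13.42
tcp_pos: [0.4892, -0.2828, 0.0697]
tool_rot: [0.175, 0.985, 0.0, -0.0]
force: [-2.2, 1.3, 7.8]
finger_gap: -0.001
gripper_force: 4.0
```

Request:
carry_out:
  targets:
    - [[0, 0, 0.05, 0, 0, 0, 0], [0, 0, 0.1, 0, 0, 0, 0], [0, 0, 0.1, 0, 0, 0, 0], [0, 0, 0.1, 0, 0, 0, 0]]

```text
t: 13.75
tcp_pos: [0.4892, -0.2828, 0.0695]
tool_rot: [0.175, 0.985, -0.0, -0.0]
force: [-4.0, 2.7, 14.3]
finger_gap: -0.002
gripper_force: 6.9
```

The arm moved only 0.2 mm while the force climbed to 14 N, so the plunger is on its stop. Letting it back up.

Request:
carry_out:
  targets:
    - [[0, 0, -0.3, 0, 0, 0, 0], [0, 0, -0.7, 0, 0, 0, 0], [0, 0, -1.3, 0, 0, 0, 0], [0, 0, -2.5, 0, 0, 0, 0], [0, 0, -5, 0, 0, 0, 0], [0, 0, -8, 0, 0, 0, 0], [0, 0, -11, 0, 0, 0, 0], [0, 0, -12, 0, 0, 0, 0], [0, 0, -12, 0, 0, 0, 0], [0, 0, -12, 0, 0, 0, 0]]

```text
t: 14.58
tcp_pos: [0.4895, -0.2831, 0.1884]
tool_rot: [0.175, 0.985, -0.0, 0.001]
force: [-0.3, -0.0, -0.4]
finger_gap: -0.0
gripper_force: 0.0
```

```bash
python3 - <<'E'
from h import *
im=cams.snapshot("wrist");s=manip.sense();print(s['t'],s['tcp_pos'],s['force'])
cv2.imwrite("pics/w4.png",im[...,::-1])
E
```

```text
14.6333 [ 0.48890606 -0.28257568  0.18727182] [-0.47854175  0.52202293  0.08447731]
```

View pics/w4.png

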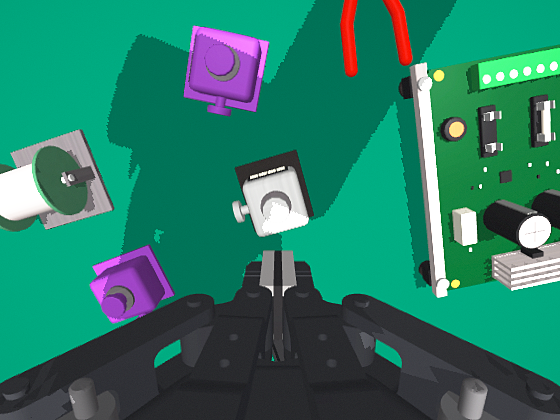

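The counter is upright at (273,200) with its plunger up, and the tool is clear of everything.

```bash
python3 -c "
from station import sign_off
print(sign_off())"
```

```text
the job is handed in; nothing more can be done
None
```

I pointed at the undersized capacitor, then at the empty fuse holder, for about 2 s each. I then pressed the tally plunger to its stop and let it back up, and handed the job in at about 14.6 s; no verdict came back.

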